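# Raise the easel ledge by one hole

### The job

Raise the ledge of the small bench easel by exactly one hole: pull the yellow plunger knob out, slide the ledge up the mast to the next hole without letting it drop or run past, and let the pin go fully home there. Finish still holding the knob between the fingers with the pin home, and leave the fox figure, the brush jar and the plaster nose where they stand.

Things in the scene. Friction and masses are not known exactly. Their poses are not given: they have to be found in the camera images.
- easel: Bench easel, fixed to the bench: wooden floor rails 360 mm long, aluminium mast 40 mm wide, 320 mm long. Origin on the bench, 130 mm straight under the mouth of the hole the pin starts in. In its own frame the mast rises towards +y at 25 degrees to the bench: up-mast is (0, cos 25, sin 25), outward (square to the mast's face) is (0, -sin 25, cos 25).
- next_hole (a point): Centre of the mouth of the next hole, on the mast's face, 60 mm up-mast from the start hole. Holes 12 mm long lie in the face every 60 mm: one below the start hole, the start hole, two above.
- knob: Yellow cylindrical plunger knob, 26 mm diameter, 22 mm tall, on a 10 mm steel stem. Origin at the knob's centre; z along its axis, outward, square to the mast's face, so leaning 25 degrees from vertical; x level across the mast; y up-mast. With the pin home the origin is 52 mm out from the mast's face. A steel boss 22 mm wide lies under it, top 30 mm below the knob's centre.
- ledge (a point): Middle of the top of the wooden ledge on the sliding section: 160 mm long across the mast, 20 mm thick; its near face is 26 mm up-mast of the knob's axis and its top 25 mm lower than the knob's centre (pin home). The knob is free on both sides across the mast.
- plunger (a joint): How far the plunger is pulled out, m: 0 = pin fully home in a hole, 0.009 = pin tip level with the mast's face (it rides there between holes), 0.016 = end of travel. A spring pushes it in with 5 N when home, about 8 N when fully out. The pin is 8 mm thick, round-ended, with 2 mm play each way in a hole.
- holder (a joint): Sliding section (blue saddle with ledge and knob) along the mast, m: 0 = start hole, +0.060 = next hole up, -0.060 = hole below; limits -0.064, +0.124. With the pin out the section (0.5 to 0.85 kg) slides down by its own weight unless held; pushing it up takes 3 to 6 N. With the pin home it is locked but for the play.
- fox: Small orange fox figure, 46 x 40 mm base, 90 mm tall, loose on the bench; origin at the centre of its underside. Bystander.
- brush_jar: Blue jar with brushes, 68 mm diameter, 100 mm tall, brushes up to 190 mm, loose on the bench; origin at the centre of its underside. Bystander.
- nose_cast: White plaster cast of a nose, 85 x 70 mm, 45 mm tall, loose on the bench; origin at the centre of its underside. Bystander.

How it is judged:
On the way, in this order (a step that is already met when the one before it is completed fails the run):
1. the pin is pulled clear of the start hole while the section is still there (value of joint plunger above 0.0075 m and value of joint holder between -0.008 and 0.02 m), for 0.1 s.
2. the pin is home in the next hole up (value of joint plunger below 0.0025 m and value of joint holder between 0.055 and 0.065 m), for 0.2 s.
At the end, for the whole second after the job is handed in: The pin is home (plunger within 2.5 mm of fully in) in the next hole up (section at 60 mm, within 5 mm), still, and the fingers still hold the knob: they touch it with more than 2 N and the grasp point is within 30 mm of the knob's centre (all of step 2 and contact force between the fingers and knob above 2 N and distance between the grasp point and knob below 0.03 m and linear speed of knob below 0.02 m/s); the arm keeps its last pose, push and grip.
It fails at once if the section drops down the mast (more than 15 mm below the start hole) (value of joint holder below -0.015 m).
It fails at once if the section runs more than 20 mm past the next hole (value of joint holder above 0.08 m).
It fails at once if the fox is moved more than 25 mm (distance of fox from where it was at the start of the episode above 0.025 m).
It fails at once if the brush jar is moved more than 25 mm (distance of brush_jar from where it was at the start of the episode above 0.025 m).
It fails at once if the nose cast is moved more than 25 mm (distance of nose_cast from where it was at the start of the episode above 0.025 m).
It also fails if it takes over 32 s, if anything falls off the work surface, if the arm or the gripper's body presses on something with over 40 N, if the wrist force passes 120 N, or if a joint passes its speed limit or range.

### The arm

A 6-joint arm with a two-finger parallel gripper is mounted at the origin on the work surface. World frame = base frame: x ahead of the robot, y to its left, z up, the work surface at z = 0. Lengths are in m, angles in rad, forces in N, time in s.
With the tool pointing down it reaches from about 0.35 to 0.775 m from the base axis. Payload 7.3 kg.
Tool frame: the origin (TCP) lies on the centre line of the jaws, within the pads' length; the fingertips stand 14 mm ahead of it and the grasp point (between the pads) lies 5 mm behind it; z points along the fingers, y is the line along which they close (so a half turn about z gives the same grasp; the last joint's range is limited). The gripper opens to 92 mm and grips with 3 to 60 N. Pads are 19 mm wide; open, the fingers measure 130 mm over their backs; the gripper's body (75 mm by 190 mm) begins 47 mm behind the grasp point.
Start: joints at [1.149, 0.342, 1.524, -0, 1.275, -0.146], TCP at [0.143, 0.505, 0.241] pointing down, gripper open.
Joint ranges: [-2.53, 2.53], [-0.77, 2.02], [0.04, 2.7], [-1, 4.14], [0.28, 2.66], [-3.11, 3.11]. Speed limits (rad/s): [2.57, 2.57, 3.14, 3.14, 3.14, 3.14].

### API

Orientations are given as a unit quaternion [w, x, y, z].
In Python, from cell import state, get_image, calibration, sign_off gives the robot as it stands. The module is installed in compiled form; this text tells all that it offers.
- The arm moves only by the shell command python3 -m inch 'ROWS' [FORCE]. ROWS is JSON, a list of rows, each an object with "rotation": the turn, a rotation vector about the tool's x, y, z in units of 5 degrees (1.0 is 5 degrees), a list of three; "dp": the shift along the tool's x, y, z in units of 30 mm (1.0 is 30 mm), a list of three; "claw": the opening, from 0 (shut) to 1 (fully open). In form: [{"rotation": [rx, ry, rz], "dp": [dx, dy, dz], "claw": claw}, ...]. A call has 1 to 12 rows; each row shifts and turns the commanded pose from where the row before left it, along the tool's axes as they then stand; what a row does not reach is not made up. A row lasts 1/12 s, in which the tool goes at most 41.7 mm and 7.16 degrees, less where a joint would pass 70% of its speed; a pose out of reach is approached as far as the arm can. A call is refused whole if a number of a shift passes 1 or a number of a turn 1, either way. A call with a gripper value outside its range is refused whole. The fingers move at their own pace and stop on an object; FORCE is the grip in N (left out, the last holds). Time passes only in rows, so rows that do not move let the fingers close. It gives the time, the measured TCP pose, the force, the opening and the grip force at its end, in the units of the state.
- state(): the state, without advancing time (a new reading comes with each control period).
- get_image(name): name is "scene" or "top" or "wrist"; returns the picture (400x640x3 uint8, red, green, blue); there is no depth.
- calibration(name): a dict with "intrinsics" (3x3 intrinsics, pixels), "dist" ([k1, k2, p1, p2, k3] as OpenCV has them; the pictures are not rectified), "R" (3x3) and "t" (3): a world point X has camera coordinates R X + t. Camera axes: x right, y down, z forward; pixel columns grow to the right and rows downward; lengths in m; the calibration is good to about 2 mm. A picture is of the moment at which its call begins: read the wrist's pose just before it. calibration takes no time and is no camera call; for the wrist camera it gives the pose at the moment of the call.
- sign_off(): hands the job in; it is judged then, once.
The state is a dict: "time": time; "qpos": joint angles; "joint_velocities": joint speeds; "joint_torque": joint torques, N m; "position": TCP position; "ee_rot": TCP orientation; "wrist_force": force on the tool from outside, world axes, zero at the start; "moment": the same for the moment, N m; "finger_gap": finger opening in m; "finger_force": force on a finger pad.
Only numpy, scipy, OpenCV 4.12 (cv2) and the standard library are available. Lean on these libraries where they do the work, as an engineer would, in place of code of your own. Each camera call takes 0.05 s, during which the arm holds its last target. There are 200 camera calls.

## Working session

There is one attempt and no reset: what is moved stays moved. The work goes in short steps, Python scripts to look and compute and a shell command to move; the robot and the scene stay as the last step left them, time stands still between calls to the robot, and variables do not carry over. Pictures are saved under pics/ and viewed, at most 10 in all, crops included, and the job is handed in when it is done.

```bash
mkdir -p pics
python3 - <<'E'
from cell import *
import cv2,numpy as np
for n in("scene","top"):
    cv2.imwrite(f"pics/{n}0.png",get_image(n)[:,:,::-1])
    c=calibration(n);print(n,c)
print(state())
E
```

```text
scene {'intrinsics': array([[452.25188684,   0.        , 320.3897595 ],
       [  0.        , 452.25188684, 192.38422101],
       [  0.        ,   0.        ,   1.        ]]), 'dist': array([-0.00526611,  0.        ,  0.        ,  0.        ,  0.        ]), 'R': array([[-0.88036405,  0.47411664,  0.01313573],
       [ 0.3588837 ,  0.6839897 , -0.63510674],
       [-0.31009938, -0.55441094, -0.77231268]]), 't': array([ 0.546061  , -0.16870558,  1.39943812])}
top {'intrinsics': array([[381.84323578,   0.        , 318.19159217],
       [  0.        , 381.84323578, 198.36083901],
       [  0.        ,   0.        ,   1.        ]]), 'dist': array([-0.09437854,  0.        ,  0.        ,  0.        ,  0.        ]), 'R': array([[-0.00423035, -0.99986403, -0.01593802],
       [-0.98281576,  0.00709843, -0.1844527 ],
       [ 0.18454075,  0.01488384, -0.98271216]]), 't': array([0.04722027, 0.62260994, 0.7444923 ])}
{'time': 0.1, 'qpos': array([ 1.14899001e+00,  3.42629560e-01,  1.52488990e+00, -5.43178201e-06,
        1.27540079e+00, -1.46004959e-01]), 'joint_velocities': array([ 0.0009283 , -0.00168407, -0.00039178, -0.0013422 , -0.00054   ,
       -0.00117634]), 'joint_torque': array([ 2.72568075e-03, -4.32007813e+01, -2.44696158e+01,  7.19389971e-02,
        5.26853988e-02, -5.72950285e-05]), 'position': array([0.14281273, 0.50485867, 0.24013766]), 'ee_rot': array([-1.83440614e-04,  1.37463212e-01,  9.90506650e-01, -6.37952463e-04]), 'wrist_force': array([-0.0980869 ,  0.4353952 , -0.41298528]), 'moment': array([-0.01506568, -0.03665835, -0.03901668]), 'finger_force': 0.0, 'finger_gap': 0.09155554151778895}
```

View pics/scene0.png

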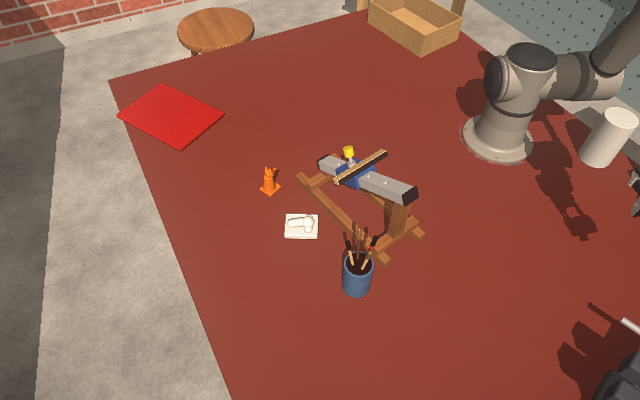

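View pics/top0.png

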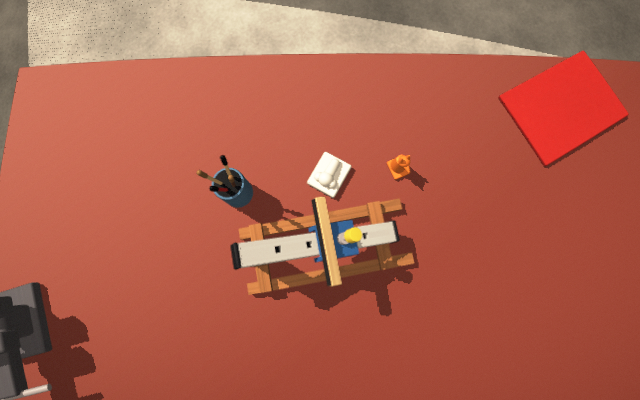

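The scene view shows the knob at about (348,152). In the top view the knob is at (352,236) and three holes are visible at about (365,236), (309,244) and (278,249). The mast rises to image left, roughly world +y. The jar, nose and fox are on the far (+x) side.

```bash
cat > h.py <<'E'
import cv2,numpy as np
from cell import *
from scipy.spatial.transform import Rotation as Rn
def ray(n,px,c=None):
    c=c or calibration(n)
    u=cv2.undistortPoints(np.array([[px]],float),c["intrinsics"],c["dist"])[0,0]
    d=c["R"].T@np.r_[u,1]; return -c["R"].T@c["t"],d/np.linalg.norm(d)
def onz(n,px,z,c=None):
    o,d=ray(n,px,c);return o+d*(z-o[2])/d[2]
def tri(a,b):
    A=0;B=0
    for o,d in(a,b):
        P=np.eye(3)-np.outer(d,d);A=A+P;B=B+P@o
    return np.linalg.solve(A,B)
def yellow(img):
    h=cv2.cvtColor(img,cv2.COLOR_RGB2HSV)
    m=cv2.inRange(h,(24,150,120),(36,255,255))
    k,l,s,c=cv2.connectedComponentsWithStats(m)
    i=1+np.argmax(s[1:,4]);return c[i],s[i]
def target(yaw):  # tool z = -outward, tool y = level across the mast
    up=np.array([-np.sin(yaw)*np.cos(np.radians(25)),np.cos(yaw)*np.cos(np.radians(25)),np.sin(np.radians(25))])
    x=np.array([np.cos(yaw),np.sin(yaw),0]); out=np.cross(x,up)
    return x,up,out
E
python3 - <<'E'
from h import *
t=cv2.imread("pics/top0.png")[:,:,::-1].copy();s=cv2.imread("pics/scene0.png")[:,:,::-1].copy()
a,sa=yellow(t);b,sb=yellow(s);print(a,sa,b,sb)
print("knob",tri(ray("top",a),ray("scene",b)),onz("top",a,.18))
g=t[:,:,:].max(2)
H=[]
for p,z in(((365,236),.1046),((309,244),.1554),((278,249),.1807)):
    x,y=p;w=(g[y-6:y+7,x-6:x+7]<70).astype(float);yy,xx=np.mgrid[y-6:y+7,x-6:x+7]
    q=((xx*w).sum()/w.sum(),(yy*w).sum()/w.sum());H.append(onz("top",q,z));print(q,w.sum(),H[-1])
H=np.array(H);d=H[2]-H[0];yaw=np.arctan2(-d[0],d[1]);print("yaw",np.degrees(yaw),np.linalg.norm(H[1]-H[0]),np.linalg.norm(H[2]-H[1]))
x,up,out=target(yaw)
st=(H[0]+up*.06+H[1]-up*.06+H[2]-up*.12)/3;print("start",st,"knob pred",st+out*.052)
print(x,up,out)
for n,p,z in(("jar",(234,188),.05),("nose",(329,175),.02),("fox",(399,167),.04)):print(n,onz("top",p,z))
E
```

```text
[352.9375 234.0625] [344 228  18  13 176] [348.75862069 152.62068966] [345 148   8  10  58]
knob [ 0.53563484 -0.01820528  0.17183627] [ 0.53609401 -0.01864311  0.18      ]
(np.float64(363.8), np.float64(235.2)) 5.0 [ 0.54065438 -0.04542124  0.1046    ]
(np.float64(308.07142857142856), np.float64(243.85714285714286)) 14.0 [0.52114069 0.06083001 0.1554    ]
(np.float64(277.05), np.float64(248.85)) 20.0 [0.51097269 0.11381647 0.1807    ]
yaw 10.558681989034337 0.11937651527685948 0.059590629073616334
start [0.53089888 0.0074366  0.12999527] knob pred [ 0.53492585 -0.01416744  0.17712327]
[0.98306775 0.18324247 0.        ] [-0.16607408  0.89096195  0.42261826] [ 0.07744162 -0.41546238  0.90630779]
jar [0.6484377  0.22500318 0.05      ]
nose [0.68289257 0.01991228 0.02      ]
fox [ 0.69484926 -0.13319634  0.04      ]
```

```bash
python3 -m inch '[{"rotation":[0,0,0],"dp":[0,0,-1],"claw":1},{"rotation":[0,0,0],"dp":[0,0,-1],"claw":1},{"rotation":[0,0,0.8],"dp":[0,0,-0.5],"claw":1},{"rotation":[0,0,0],"dp":[-0.7,-0.8,0],"claw":1},{"rotation":[0,0,0],"dp":[-0.7,-0.8,0],"claw":1},{"rotation":[0,0,0],"dp":[-0.7,-0.8,0],"claw":1},{"rotation":[0,0,0],"dp":[-0.7,-0.8,0],"claw":1},{"rotation":[0,0,0],"dp":[-0.7,-0.8,0],"claw":1},{"rotation":[0,0,0],"dp":[-0.7,-0.8,0],"claw":1},{"rotation":[0,0,0],"dp":[-0.7,-0.8,0],"claw":1},{"rotation":[0,0,0],"dp":[-0.7,-0.8,0],"claw":1},{"rotation":[0,0,0],"dp":[-0.7,-0.8,0],"claw":1}]'
cat > rel.py <<'E'
from h import *
import sys
# remaining move to TCP = knob + out*d, in tool axes; total turn in units
d=float(sys.argv[1]);yaw=np.radians(float(sys.argv[2]) if len(sys.argv)>2 else 10.56)
K=np.array(eval(sys.argv[3])) if len(sys.argv)>3 else np.array([.5355,-.017,.176])
x,up,out=target(yaw);s=state();w,a,b,c=s["ee_rot"];R=Rn.from_quat([a,b,c,w]);T=Rn.from_matrix(np.c_[up,x,-out])
dp=K+out*d-s["position"]
print(s["time"],s["position"],s["finger_gap"],s["wrist_force"].round(1),"F",s["finger_force"]);print("dp units",(R.inv().apply(dp)/.03).round(2),"after turn",(T.inv().apply(dp)/.03).round(2))
print("rotvec units",np.degrees((R.inv()*T).as_rotvec()).round(2)/5)
z=np.array([0,0,1]);
E
python3 rel.py .08
```

```text
time: 1.1
position: [0.2475, 0.2364, 0.3155]
ee_rot: [-0.0, 0.172, 0.985, -0.0]
wrist_force: [1.1, -0.2, 0.2]
finger_gap: 0.092
finger_force: 0.0
1.1 [0.24751652 0.23641641 0.31552691] 0.09195312409901944 [ 1.1 -0.2  0.2] F 0.0
dp units [-12.46  -5.67   2.23] after turn [-11.09   7.89  -2.7 ]
rotvec units [-2.604  4.538 11.736]
```

```bash
python3 -m inch '[{"rotation":[0,0,0],"dp":[-1,-0.47,0],"claw":1},{"rotation":[0,0,0],"dp":[-1,-0.47,0],"claw":1},{"rotation":[0,0,0],"dp":[-1,-0.47,0],"claw":1},{"rotation":[0,0,0],"dp":[-1,-0.47,0],"claw":1},{"rotation":[0,0,0],"dp":[-1,-0.47,0],"claw":1},{"rotation":[0,0,0],"dp":[-1,-0.47,0],"claw":1},{"rotation":[0,0,0],"dp":[-1,-0.47,0],"claw":1},{"rotation":[0,0,0],"dp":[-1,-0.47,0],"claw":1},{"rotation":[0,0,0],"dp":[-1,-0.47,0],"claw":1},{"rotation":[0,0,0],"dp":[-1,-0.47,0],"claw":1},{"rotation":[0,0,0],"dp":[-1,-0.47,0],"claw":1},{"rotation":[0,0,0],"dp":[-1,-0.47,0],"claw":1}]'
python3 rel.py .08
```

```text
time: 2.1
position: [0.5297, -0.0446, 0.3152]
ee_rot: [-0.0, 0.172, 0.985, 0.0]
wrist_force: [-0.2, 0.6, 0.3]
finger_gap: 0.0917
finger_force: 0.0
2.1 [ 0.52974784 -0.04461276  0.31524015] 0.09169657730383159 [-0.2  0.6  0.3] F 0.0
dp units [-0.44 -0.04  2.22] after turn [-1.17  0.36  1.91]
rotvec units [-2.604  4.528 11.726]
```

```bash
python3 -m inch '[{"rotation":[-0.217,0.377,0.977],"dp":[0,0,0],"claw":1},{"rotation":[-0.217,0.377,0.977],"dp":[0,0,0],"claw":1},{"rotation":[-0.217,0.377,0.977],"dp":[0,0,0],"claw":1},{"rotation":[-0.217,0.377,0.977],"dp":[0,0,0],"claw":1},{"rotation":[-0.217,0.377,0.977],"dp":[0,0,0],"claw":1},{"rotation":[-0.217,0.377,0.977],"dp":[0,0,0],"claw":1},{"rotation":[-0.217,0.377,0.977],"dp":[0,0,0],"claw":1},{"rotation":[-0.217,0.377,0.977],"dp":[0,0,0],"claw":1},{"rotation":[-0.217,0.377,0.977],"dp":[0,0,0],"claw":1},{"rotation":[-0.217,0.377,0.977],"dp":[0,0,0],"claw":1},{"rotation":[-0.217,0.377,0.977],"dp":[0,0,0],"claw":1},{"rotation":[-0.217,0.377,0.977],"dp":[0,0,0],"claw":1}]'
python3 rel.py .08
python3 - <<'E'
from h import *
i=get_image("wrist");c=calibration("wrist");cv2.imwrite("pics/w1.png",i[:,:,::-1]);np.savez("pics/w1.npz",**c)
a,s=yellow(i);o,d=ray("wrist",a,c);print(a,s,o,d)
# approx plane at knob centre/top
print(onz("wrist",a,.176,c),onz("wrist",a,.186,c))
E
```

```text
time: 3.1
position: [0.529, -0.0433, 0.3152]
ee_rot: [-0.167, 0.625, 0.75, 0.139]
wrist_force: [0.4, 0.1, 0.1]
finger_gap: 0.0922
finger_force: 0.0
3.1 [ 0.52897689 -0.04328116  0.31524507] 0.09218067891535475 [0.4 0.1 0.1] F 0.0
dp units [-1.22  0.38  1.89] after turn [-1.22  0.37  1.89]
rotvec units [ 0.008 -0.016 -0.044]
[322.136 225.728] [312 212  22  26 375] [ 0.527207   -0.02921016  0.48204814] [ 0.02660622  0.02687684 -0.99928462]
[ 0.53535561 -0.02097866  0.176     ] [ 0.53508935 -0.02124762  0.186     ]
```

View pics/w1.png

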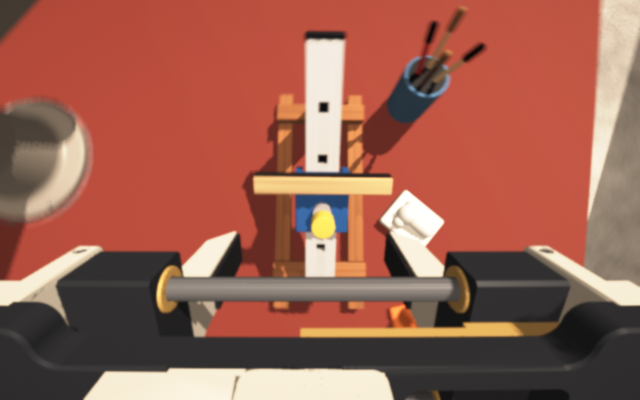

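The knob is at (322,226), centred between the fingers. The holes at (323,107), (322,158) and (320,246) run vertically in the image, so the yaw is right. Next I'll line up and descend.

```bash
python3 -m inch '[{"rotation":[0,0,0],"dp":[-0.63,0.19,0.4],"claw":1},{"rotation":[0,0,0],"dp":[-0.62,0.18,0.5],"claw":1},{"rotation":[0,0,0],"dp":[0,0,0.6],"claw":1},{"rotation":[0,0,0],"dp":[0,0,0.6],"claw":1},{"rotation":[0,0,0],"dp":[0,0,0.6],"claw":1},{"rotation":[0,0,0],"dp":[0,0,0.6],"claw":1},{"rotation":[0,0,0],"dp":[0,0,0],"claw":1}]'
python3 rel.py -.005 10.56 '[.5355,-.018,.176]'
python3 - <<'E'
from h import *
c=calibration("wrist");i=get_image("wrist");cv2.imwrite("pics/w2.png",i[:,:,::-1]);a,s=yellow(i)
print(a,s,onz("wrist",a,.18,c))
E
```

```text
time: 3.73
position: [0.5368, -0.0319, 0.2071]
ee_rot: [-0.169, 0.623, 0.752, 0.137]
wrist_force: [-0.6, 0.5, -0.4]
finger_gap: 0.0915
finger_force: 0.0
3.7333 [ 0.53676729 -0.03190176  0.20711869] 0.0915071912514609 [-0.6  0.5 -0.4] F 0.0
dp units [-0.02  0.05  1.3 ] after turn [-0.02  0.04  1.3 ]
rotvec units [-0.06  -0.026  0.016]
[314.7553816 236.9853229] [ 297  215   36   41 1022] [ 0.53651698 -0.02060661  0.18      ]
```

View pics/w2.png

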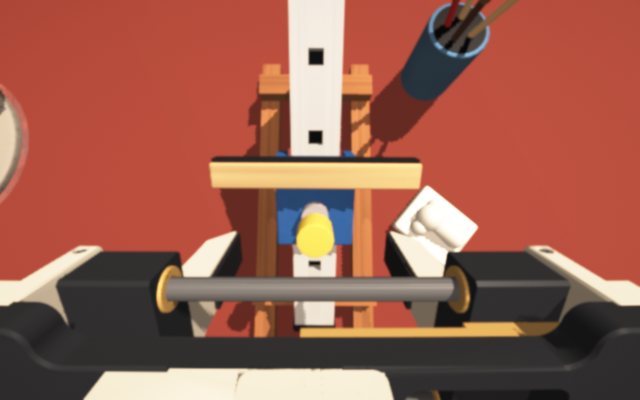

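The knob is at (315,237), directly in line with the jaws. I'll descend 39 mm and close.

```bash
python3 -m inch '[{"rotation":[0,0,0],"dp":[-0.02,0.03,0.5],"claw":1},{"rotation":[0,0,0],"dp":[-0.02,0.02,0.5],"claw":1},{"rotation":[0,0,0],"dp":[0,0,0.3],"claw":1},{"rotation":[0,0,0],"dp":[0,0,0],"claw":0.5},{"rotation":[0,0,0],"dp":[0,0,0],"claw":0.2},{"rotation":[0,0,0],"dp":[0,0,0],"claw":0},{"rotation":[0,0,0],"dp":[0,0,0],"claw":0},{"rotation":[0,0,0],"dp":[0,0,0],"claw":0},{"rotation":[0,0,0],"dp":[0,0,0],"claw":0},{"rotation":[0,0,0],"dp":[0,0,0],"claw":0}]' 25
python3 rel.py -.005 10.56 '[.5355,-.018,.176]'
python3 - <<'E'
from h import *
i=get_image("wrist");cv2.imwrite("pics/w3.png",i[:,:,::-1])
s=state();x,u,o=target(np.radians(10.56));print([(s["wrist_force"]@v).round(2) for v in (x,u,o)],s["moment"])
E
```

```text
time: 4.62
position: [0.5374, -0.0183, 0.1746]
ee_rot: [-0.166, 0.624, 0.751, 0.138]
wrist_force: [0.2, -0.4, 0.5]
finger_gap: 0.0499
finger_force: 0.0
4.6167 [ 0.53738102 -0.01833155  0.17455191] 0.04992984032537692 [ 0.2 -0.4  0.5] F 0.0
dp units [ 0.04 -0.06  0.13] after turn [ 0.04 -0.06  0.13]
rotvec units [0.014 0.012 0.01 ]
[np.float64(-0.17), np.float64(-0.28), np.float64(-0.71)] [-0.35354053  0.01032065 -0.00108832]
```

View pics/w3.png

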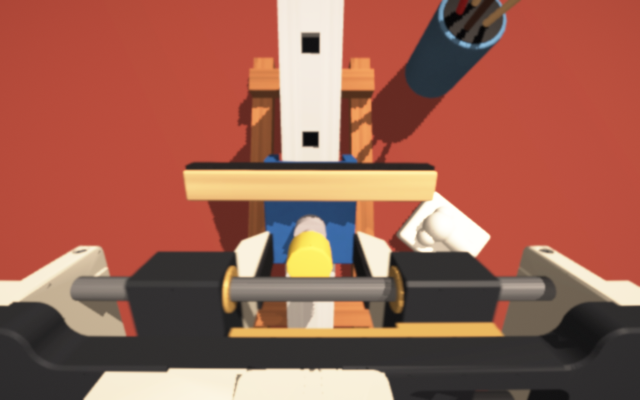

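The fingers straddle the knob at (309,255) and are half closed, so I'll keep closing.

```bash
python3 -m inch '[{"rotation":[0,0,0],"dp":[0.02,-0.03,0.1],"claw":0},{"rotation":[0,0,0],"dp":[0,0,0],"claw":0},{"rotation":[0,0,0],"dp":[0,0,0],"claw":0},{"rotation":[0,0,0],"dp":[0,0,0],"claw":0},{"rotation":[0,0,0],"dp":[0,0,0],"claw":0},{"rotation":[0,0,0],"dp":[0,0,0],"claw":0},{"rotation":[0,0,0],"dp":[0,0,0],"claw":0},{"rotation":[0,0,0],"dp":[0,0,0],"claw":0},{"rotation":[0,0,0],"dp":[0,0,0],"claw":0},{"rotation":[0,0,0],"dp":[0,0,0],"claw":0}]' 30
cat > f.py <<'E'
from h import *
s=state();x,u,o=target(np.radians(10.56))
p=s["position"]-np.array([.5355,-.018,.176])
print(s["time"],"F x,up,out",[(s["wrist_force"]@v).round(2) for v in (x,u,o)],"pos x,up,out mm",[(1000*p@v).round(2) for v in (x,u,o)],s["finger_gap"],s["finger_force"])
E
python3 f.py
```

```text
time: 5.5
position: [0.5352, -0.0165, 0.1716]
ee_rot: [-0.167, 0.624, 0.751, 0.138]
wrist_force: [-5.5, -0.4, 1.3]
finger_gap: 0.0252
finger_force: 30.0
5.5 F x,up,out [np.float64(-5.46), np.float64(1.15), np.float64(0.95)] pos x,up,out mm [np.float64(0.01), np.float64(-0.45), np.float64(-4.65)] 0.025226421207099853 30.000059008598328
```

```bash
python3 -m inch '[{"rotation":[0,0,0],"dp":[0,-0.02,-0.1],"claw":0},{"rotation":[0,0,0],"dp":[0,0,-0.15],"claw":0},{"rotation":[0,0,0],"dp":[0,0,-0.15],"claw":0},{"rotation":[0,0,0],"dp":[0,0,0],"claw":0},{"rotation":[0,0,0],"dp":[0,0,0],"claw":0}]' 45
python3 f.py
```

```text
time: 5.92
position: [0.5361, -0.0218, 0.1825]
ee_rot: [-0.166, 0.624, 0.751, 0.138]
wrist_force: [-2.8, 0.9, -7.9]
finger_gap: 0.0252
finger_force: 45.0
5.9167 F x,up,out [np.float64(-2.54), np.float64(-2.1), np.float64(-7.76)] pos x,up,out mm [np.float64(-0.08), np.float64(-0.74), np.float64(7.48)] 0.025169947658901105 44.998374581336975
```

The pull went 12 mm out and the force is 7.8 N, which fits the spring with no slip. Next I'll slide up the mast (tool +x).

```bash
python3 -m inch '[{"rotation":[0,0,0],"dp":[0.1,0,0],"claw":0},{"rotation":[0,0,0],"dp":[0.2,0,0],"claw":0},{"rotation":[0,0,0],"dp":[0.2,0,0],"claw":0},{"rotation":[0,0,0],"dp":[0.2,0,0],"claw":0},{"rotation":[0,0,0],"dp":[0.2,0,0],"claw":0},{"rotation":[0,0,0],"dp":[0.2,0,0],"claw":0},{"rotation":[0,0,0],"dp":[0.2,0,0],"claw":0},{"rotation":[0,0,0],"dp":[0.2,0,0],"claw":0},{"rotation":[0,0,0],"dp":[0.2,0,0],"claw":0},{"rotation":[0,0,0],"dp":[0.1,0,0],"claw":0},{"rotation":[0,0,0],"dp":[0,0,0],"claw":0},{"rotation":[0,0,0],"dp":[0,0,0],"claw":0}]' 45
python3 f.py
python3 - <<'E'
from h import *
i=get_image("wrist");cv2.imwrite("pics/w4.png",i[:,:,::-1])
E
```

```text
time: 6.92
position: [0.5272, 0.027, 0.2057]
ee_rot: [-0.166, 0.623, 0.751, 0.139]
wrist_force: [-4.5, 1.1, -7.2]
finger_gap: 0.025
finger_force: 45.0
6.9167 F x,up,out [np.float64(-4.26), np.float64(-1.26), np.float64(-7.31)] pos x,up,out mm [np.float64(0.1), np.float64(54.01), np.float64(7.6)] 0.025015467666297857 44.998242259025574
```

View pics/w4.png

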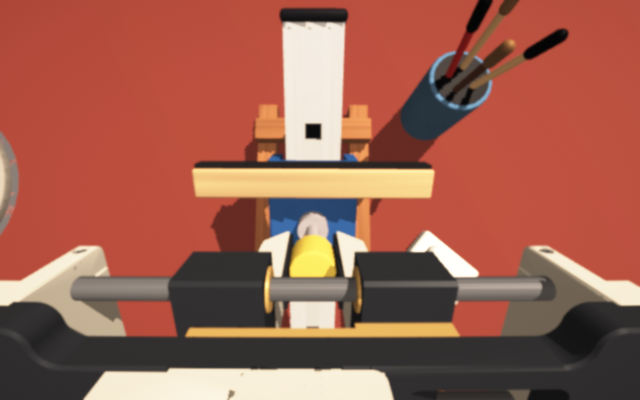

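The section is up by 54.7 mm with the knob still gripped at (313,255); the hole above it shows at (313,131). I'll go the last 5 mm, then lower gently.

```bash
python3 -m inch '[{"rotation":[0,0,0],"dp":[0.09,0,0],"claw":0},{"rotation":[0,0,0],"dp":[0.09,0,0],"claw":0},{"rotation":[0,0,0],"dp":[0,0,0.1],"claw":0},{"rotation":[0,0,0],"dp":[0,0,0.07],"claw":0},{"rotation":[0,0,0],"dp":[0,0,0],"claw":0},{"rotation":[0,0,0],"dp":[0,0,0],"claw":0}]' 45
python3 f.py
```

```text
time: 7.47
position: [0.526, 0.0336, 0.2031]
ee_rot: [-0.166, 0.624, 0.751, 0.138]
wrist_force: [-4.0, 1.4, -6.5]
finger_gap: 0.025
finger_force: 45.0
7.4667 F x,up,out [np.float64(-3.71), np.float64(-0.86), np.float64(-6.77)] pos x,up,out mm [np.float64(0.1), np.float64(59.03), np.float64(2.35)] 0.02499153758646435 44.99834954738617
```

The spring force is still pulling at about 7 mm of plunger, so the pin is entering the hole. I'll carry on in.

```bash
python3 -m inch '[{"rotation":[0,0,0],"dp":[0.02,0,0.08],"claw":0},{"rotation":[0,0,0],"dp":[0,0,0.08],"claw":0},{"rotation":[0,0,0],"dp":[0,0,0.05],"claw":0},{"rotation":[0,0,0],"dp":[0,0,0],"claw":0},{"rotation":[0,0,0],"dp":[0,0,0],"claw":0}]' 45
python3 f.py
```

```text
time: 7.88
position: [0.5254, 0.0367, 0.1977]
ee_rot: [-0.166, 0.624, 0.751, 0.138]
wrist_force: [-4.9, 1.9, -6.5]
finger_gap: 0.0249
finger_force: 45.0
7.8833 F x,up,out [np.float64(-4.52), np.float64(-0.24), np.float64(-7.01)] pos x,up,out mm [np.float64(0.14), np.float64(59.61), np.float64(-3.85)] 0.024899402348219385 44.99855697154999
```

The force hasn't dropped yet, so I'll press further until the pin bottoms.

```bash
for k in 1; do python3 -m inch '[{"rotation":[0,0,0],"dp":[0,0,0.04],"claw":0},{"rotation":[0,0,0],"dp":[0,0,0],"claw":0},{"rotation":[0,0,0],"dp":[0,0,0],"claw":0}]' 45; done
python3 f.py; python3 -m inch '[{"rotation":[0,0,0],"dp":[0,0,0.03],"claw":0},{"rotation":[0,0,0],"dp":[0,0,0],"claw":0},{"rotation":[0,0,0],"dp":[0,0,0],"claw":0}]' 45 >/dev/null; python3 f.py
python3 - <<'E'
from h import *
i=get_image("wrist");cv2.imwrite("pics/w5.png",i[:,:,::-1])
j=get_image("scene");cv2.imwrite("pics/s5.png",cv2.resize(j[100:240,260:460],None,fx=4,fy=4,interpolation=2)[:,:,::-1])
E
```

```text
time: 8.13
position: [0.5254, 0.0371, 0.197]
ee_rot: [-0.166, 0.624, 0.751, 0.139]
wrist_force: [-4.9, -0.0, -4.3]
finger_gap: 0.025
finger_force: 45.0
8.1333 F x,up,out [np.float64(-4.86), np.float64(-1.0), np.float64(-4.27)] pos x,up,out mm [np.float64(0.15), np.float64(59.61), np.float64(-4.61)] 0.025009974126054508 44.999213218688965
8.3833 F x,up,out [np.float64(-6.31), np.float64(-0.85), np.float64(1.67)] pos x,up,out mm [np.float64(0.23), np.float64(59.59), np.float64(-4.63)] 0.02520082259754063 45.000364780426025
```

View pics/w5.png

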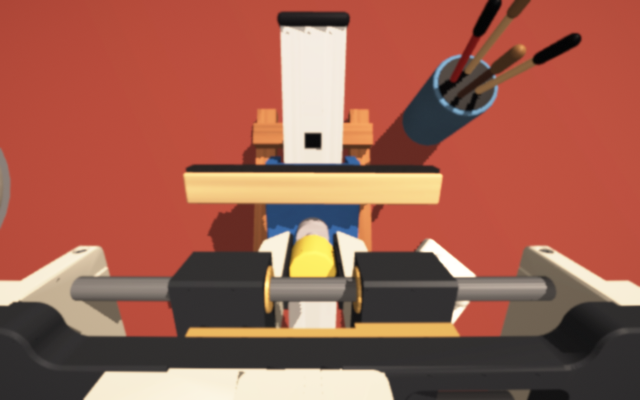

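View pics/s5.png

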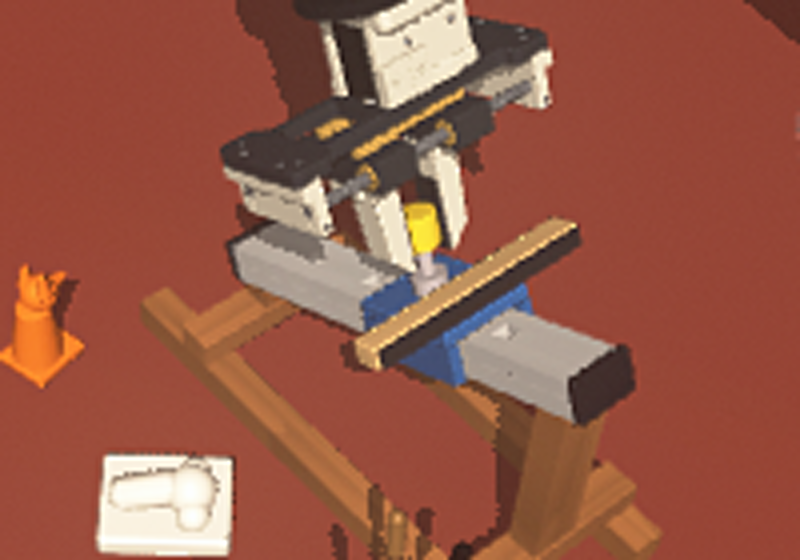

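The knob is still held at (312,258), and one hole is left above the ledge at (313,141). The fox and nose are undisturbed. The pin meets a hard stop at out = -4.63 mm, against -4.65 mm when home at the start, and the section is 60.0 mm further up. The pin is home.

```bash
python3 -c "
from cell import *
print(sign_off())"
```

```text
the job is handed in; nothing more can be done
None
```

I raised the ledge one hole and handed the job in at about 8.5 s; by the arm's readings the pin is home 60 mm up and the fingers still hold the knob at 45 N, and the fox, jar and nose were not touched, but no verdict came back.

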